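# Switch on the instruments for a timed stirring run

### The job

Start the timed stirring run by switching on the three bench instruments in this order: press the long bar key on the balance, then the round button on the stirrer, then the square key on the timer. Press each one gently with the fingertips until it stays down, and lift nothing. Leave the instruments' other controls, and the glassware, bottles and spatula, as they are.

Things in the scene. Friction and masses are not known exactly. Their poses are not given: they have to be found in the camera images.
- balance_bar_top (a point): Grey plastic bar key, 50 mm (its y) by 18 mm (its x), the longest key, left side of the front deck of the balance (a white box 145 mm wide, 200 deep, 38 high, fixed, with a round steel pan 112 mm across behind the key and a beaker on it). This point is the centre of its top face, which stands 16 mm above the flat deck around it when up; x and y axes are the instrument's own (z up, front towards -x). Top face 54 mm above the table when up.
- balance_bar (a joint): Joint: metres pressed down: 0 = up, 0.006 = fully down, at its stop. Slides straight down at about 2.5 N, has no return spring: it stays where it is pushed; it is switched on (down to stay) from 0.004. Its cap is springy: it gives about 1 mm before the key starts to slide and, at the stop, up to 8 mm in all (2.2 N per mm), and comes back when let go.
- stirrer_button_top (a point): Plain round grey plastic button, 32 mm across, right side (its -y) of the low front deck of the magnetic stirrer (a white box 150 mm wide, fixed; deck 40 mm high, the part behind it 68 mm with a round white plate and a flask on it). This point is the centre of its top face, which stands 16 mm above the flat deck around it when up; x and y axes are the instrument's own (z up, front towards -x). Top face 56 mm above the table when up.
- stirrer_button (a joint): Joint: metres pressed down: 0 = up, 0.006 = fully down, at its stop. Slides straight down at about 2.5 N, has no return spring: it stays where it is pushed; it is switched on (down to stay) from 0.004. Its cap is springy: it gives about 1 mm before the key starts to slide and, at the stop, up to 8 mm in all (2.2 N per mm), and comes back when let go.
- timer_square_top (a point): Square grey plastic key, 26 by 26 mm, left side of the timer (a white box 125 mm wide, 105 deep, 34 high, fixed, with a dark display behind the keys). This point is the centre of its top face, which stands 16 mm above the flat deck around it when up; x and y axes are the instrument's own (z up, front towards -x). Top face 50 mm above the table when up.
- timer_square (a joint): Joint: metres pressed down: 0 = up, 0.006 = fully down, at its stop. Slides straight down at about 2.5 N, has no return spring: it stays where it is pushed; it is switched on (down to stay) from 0.004. Its cap is springy: it gives about 1 mm before the key starts to slide and, at the stop, up to 8 mm in all (2.2 N per mm), and comes back when let go.
- balance_small_top (a point): NOT to be pressed: small round key 16 mm across on the balance, 80 mm to the right of the centre of the bar key. Centre of its top face; 16 mm above the deck.
- balance_small (a joint): Metres this small key is pressed down; should stay 0 (same build as the other keys).
- timer_small_top (a point): NOT to be pressed: small round key 16 mm across on the timer, 72 mm to the right of the centre of the square key. Centre of its top face; 16 mm above the deck.
- timer_small (a joint): Metres this small key is pressed down; should stay 0 (same build as the other keys).
- stirrer_knob_mark (a point): NOT to be turned: the stirrer's speed knob, a round base 30 mm across with an upright grip fin across it, 20 mm high in all, its axis 84 mm to the left of the centre of the round button. This point is the outer end of the white mark on top of the fin, 20 mm from its axis.
- beaker_mid (a point): Glass beaker, 60 mm across, 65 high, loose on the balance pan; its top is 113 mm above the table. Point half-way up.
- flask_mid (a point): Conical glass flask, 68 mm across, 66 high, loose on the stirrer plate; its top is 142 mm above the table. Point half-way up.
- dropper_mid (a point): Amber bottle with black cap, 38 mm across, 75 high, loose on the table between two instruments. Point half-way up.
- vial_mid (a point): White jar with white cap, 42 mm across, 68 high, loose on the table between two instruments. Point half-way up.
- dish_mid (a point): Low glass dish, 84 mm across, 16 high, loose on the table on the robot's side. Point half-way up.
- jar_mid (a point): White jar with black cap, 52 mm across, 70 high, loose on the table on the robot's side. Point half-way up.
- spatula: Steel spoon spatula, 160 mm long, lying loose on the table on the robot's side. Origin: under its middle; x axis along it, handle towards -x.
- balance: White balance, fixed; origin on the table under the middle of its row of controls; front towards its -x, left is its +y. No part of an instrument bears more than 25 N.
- stirrer: White magnetic stirrer, fixed, 150 mm wide, 218 deep; origin on the table under the middle of its row of controls; front towards its -x. Bears at most 25 N.
- timer: White timer, fixed; origin on the table under the middle of its row of controls; front towards its -x. Bears at most 25 N.

How it is judged:
By the outcome, as a careful person would: the job done as asked, in the order asked, and still so for the second after the job is handed in, with the robot touching nothing.
It also fails if it takes over 53 s, if anything falls off the work surface, if the arm or the gripper's body presses on something with over 40 N, if the wrist force passes 120 N, or if a joint passes its speed limit or range.

### The arm

A 7-joint arm with a two-finger parallel gripper is mounted at the origin on the work surface. World frame = base frame: x ahead of the robot, y to its left, z up, the work surface at z = 0. Lengths are in m, angles in rad, forces in N, time in s.
With the tool pointing down it reaches from about 0.4 to 0.875 m from the base axis. Payload 19.3 kg.
Tool frame: the origin (TCP) lies at the very end of the fingers, on their centre line; the grasp point (between the pads) lies env.grip_depth behind it (env.grip_depth is the distance from the TCP to the grasp point, in m); z points along the fingers, y is the line along which they close (so a half turn about z gives the same grasp; the last joint's range is limited). The gripper opens to 85 mm and grips with 20 to 120 N. Pads are 22 mm wide; open, the fingers measure 114 mm over their backs; the gripper's body (76 mm by 85 mm) begins 54 mm behind the grasp point. The pads swing forward as they close: fully open they stand 13 mm farther back than shut.
Start: joints at [1.123, 0.521, -0.036, 1.599, 0.021, 1.021, -0.113], TCP at [0.231, -0.581, 0.199] pointing down, gripper open.
Joint ranges: [-2.91, 2.91], [-0.3, 2.13], [-1.5, 1.42], [0.17, 2.43], [-1.26, 4.41], [0.16, 1.93], [-2.52, 2.52]. Speed limits (rad/s): [1.89, 1.89, 2.39, 2.39, 3.01, 3.01, 3.01].

### API

Orientations are given as a rotation vector (axis times angle).
In Python, from cell import env gives the robot as it stands.
- The arm moves only by the tool carry_out, never from a script. Its argument "increments" is one flat list of numbers, 6 for each row, row after row: the shift along the tool's x, y, z as a fraction of full scale, then the turn, a rotation vector about the tool's x, y, z as a fraction of full scale. A call has 1 to 20 rows; each row is the pose to reach, as a shift and turn from the pose commanded when the call began, along the tool's axes at that moment; what a row does not reach only later rows make up. Full scale, the value 1, is 300 mm for a shift and 90 degrees for a turn. A row lasts 1/8 s, in which the tool goes at most 62.5 mm and 10.7 degrees, less where a joint would pass 70% of its speed; a pose out of reach is approached as far as the arm can. A call with a number of a shift or a turn outside -1 to 1 is refused whole. A call with a gripper value outside its range is refused whole. "jaw" is the opening, from 0 (shut) to 1 (fully open), set as the call begins (left out, the last holds). The fingers move at their own pace and stop on an object; "grip_force" is the grip in N (left out, the last holds). Time passes only in rows, so rows that repeat a pose let the fingers close. It gives the time, the measured TCP pose, the force, the opening and the grip force at its end, in the units of the state.
- env.get_state(): the state, without advancing time (a new reading comes with each control period).
- env.snapshot(name): name is "scene" or "top" or "wrist"; returns a dict with "image" (384x512x3 uint8, red, green, blue), "vfov" (degrees; the focal length in pixels is half the picture's height over the tangent of half this angle, whatever the lens; pixels are square), "cx", "cy" (the principal point, pixels), "rvec" (rotation vector, rad) and "tvec" (3), from world to camera coordinates, as OpenCV has them. Camera axes: x right, y down, z forward; pixel columns grow to the right and rows downward; lengths in m; the calibration is good to about 2 mm. The wrist camera is an equidistant fisheye: a pixel r from the principal point sees the ray r / f radians off the axis. A picture is of the moment at which its call begins. There is no depth.
- env.hand_in(): hands the job in; it is judged then, once.
Trained networks look in a picture, given as the dict that the camera call returned (one of the last four; its "shot" number tells which), for a name from the list of things; names that differ only in an ending like _2 or _b are one class to them, and where a whole thing is asked for, a point or a joint stands for the part that bears it (a point fixed in the world has none). Each returns a list of dicts, best first, with "p" (0 to 1); they miss things now and then, are a little off and sometimes report something else, mostly with a low value. They report only what shows in the picture. A call takes as long as a camera call.
- env.recognise(label, picture): "point" ([x, y, z] in m, in world coordinates, good to about 4 mm: the middle of the surface that is visible of it).
- env.silhouettes(label, picture): "pixels" (384x512 bool, what is visible of it).
- env.mark_of(label, picture): "point" ([x, y, z] in m, in world coordinates, good to about 4 mm: a listed point, or the origin of a listed thing).
The state is a dict: "time_s": time; "joints": joint angles; "joint_velocities": joint speeds; "effort": joint torques, N m; "position": TCP position; "ee_rot": TCP orientation; "contact_force": force on the tool from outside, world axes, zero at the start; "moment": the same for the moment, N m; "width": finger opening in m; "grasp_force": force on a finger pad.
Only numpy, scipy, OpenCV 4.12 (cv2) and the standard library are available. Lean on these libraries where they do the work, as an engineer would, in place of code of your own. Each camera call takes 0.05 s, during which the arm holds its last target. There are 200 camera calls.

## Working session

There is one attempt and no reset: what is moved stays moved. The work goes in short steps, Python scripts to look and compute and a tool call to move; the robot and the scene stay as the last step left them, time stands still between calls to the robot, and variables do not carry over. Pictures are saved under pics/ and viewed, at most 10 in all, crops included, and the job is handed in when it is done.

Besides the shell and the picture viewer there is one more tool, called after "Request:" as name(argument=value, ...) on one line, values as JSON. carry_out: Moves the arm, as the interface text tells. Its arguments: {"type":"object","properties":{"increments":{"type":"array","items":{"type":"number"}},"jaw":{"type":"number"},"grip_force":{"type":"number"}},"required":["increments"]}

```bash
mkdir -p pics
cat > h.py <<'E'
from cell import env
import numpy as np, cv2
from scipy.spatial.transform import Rotation as R
def snap(n,f=None):
    s=env.snapshot(n)
    if f: cv2.imwrite('pics/'+f,s['image'][:,:,::-1])
    return s
def ray(s,u,v):
    f=192/np.tan(np.radians(s['vfov']/2)); M=R.from_rotvec(s['rvec']).as_matrix()
    d=np.array([(u-s['cx'])/f,(v-s['cy'])/f,1]); return -M.T@s['tvec'], M.T@d
def atz(s,u,v,z):
    c,d=ray(s,u,v); return c+d*(z-c[2])/d[2]
E
python3 - <<'E'
from h import *
for n in ['top','scene']:
    s=snap(n,n+'0.png')
    for l in ['balance_bar_top','balance_small_top','stirrer_button_top','stirrer_knob_mark','timer_square_top','timer_small_top','balance','stirrer','timer','beaker_mid','flask_mid','dropper_mid','vial_mid','dish_mid','jar_mid']:
        print(n,l,[(np.round(r['point'],3).tolist(),round(r['p'],2)) for r in env.mark_of(l,s)[:2]])
    for l,z in [('balance_bar',.054),('stirrer_button',.056),('timer_square',.050)]:
        for r in env.silhouettes(l,s)[:1]:
            v,u=np.nonzero(r['pixels']); print(l,r['p'],u.mean(),v.mean(),len(u),atz(s,u.mean(),v.mean(),z).round(4))
t=env.get_state();print(t['position'],R.from_rotvec(t['ee_rot']).as_matrix().round(3),t['time_s'],t['width'],env.grip_depth)
E
```

```text
top balance_bar_top [([0.547, -0.264, 0.052], 0.65), ([0.34, 0.202, 0.034], 0.63)]
top balance_small_top [([0.559, -0.34, 0.053], 0.62)]
top stirrer_button_top [([0.547, 0.267, 0.056], 0.54)]
top stirrer_knob_mark [([0.549, 0.368, 0.058], 0.61)]
top timer_square_top [([0.46, 0.026, 0.051], 0.51)]
top timer_small_top [([0.461, -0.046, 0.049], 0.46), ([0.466, 0.154, 0.04], 0.22)]
top balance [([0.552, -0.287, 0.0], 0.58), ([0.458, -0.046, 0.05], 0.23)]
top stirrer [([0.538, 0.308, 0.001], 0.83)]
top timer [([0.457, -0.004, -0.002], 0.85)]
top beaker_mid [([0.652, -0.277, 0.079], 0.82)]
top flask_mid [([0.657, 0.333, 0.11], 0.68)]
top dropper_mid [([0.467, 0.154, 0.039], 0.65), ([0.502, -0.155, 0.032], 0.52)]
top vial_mid [([0.499, -0.155, 0.031], 0.49)]
top dish_mid [([0.341, -0.195, 0.007], 0.74)]
top jar_mid [([0.338, 0.201, 0.035], 0.64)]
balance_bar 0.58 365.8440366972477 168.9724770642202 109 [ 0.5505 -0.2612  0.054 ]
stirrer_button 0.5 159.57142857142858 170.17857142857142 140 [0.5437 0.2627 0.056 ]
timer_square 0.62 250.58510638297872 203.58510638297872 94 [0.4607 0.0292 0.05  ]
[... 543 characters left out ...]
er_mid [([0.646, -0.271, 0.081], 0.96)]
scene flask_mid [([0.656, 0.329, 0.11], 0.77)]
scene dropper_mid [([0.468, 0.151, 0.032], 0.73)]
scene vial_mid [([0.495, -0.161, 0.034], 0.86), ([0.554, -0.289, 0.003], 0.69)]
scene dish_mid [([0.339, -0.2, 0.006], 0.8)]
scene jar_mid [([0.347, 0.2, 0.034], 0.56)]
balance_bar 0.45 199.08029197080293 136.4087591240876 137 [ 0.551  -0.2526  0.054 ]
stirrer_button 0.78 295.65671641791045 298.33830845771143 201 [0.5461 0.268  0.056 ]
timer_square 0.7 232.01312335958005 159.06561679790028 381 [ 0.5034 -0.1444  0.05  ]
[ 0.23051344 -0.58094006  0.19928452] [[ 0.929  0.369 -0.   ]
 [ 0.369 -0.929  0.   ]
 [-0.    -0.    -1.   ]] 1.9 0.0854609753337531 0.0187
```

View pics/top0.png

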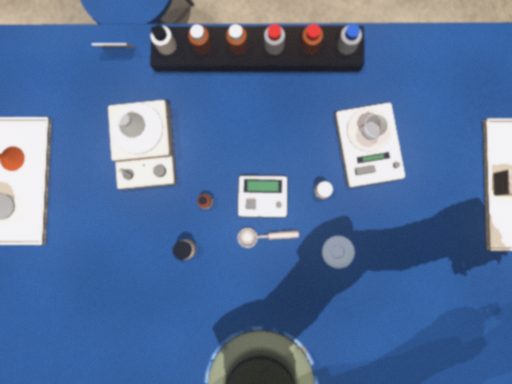

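View pics/scene0.png

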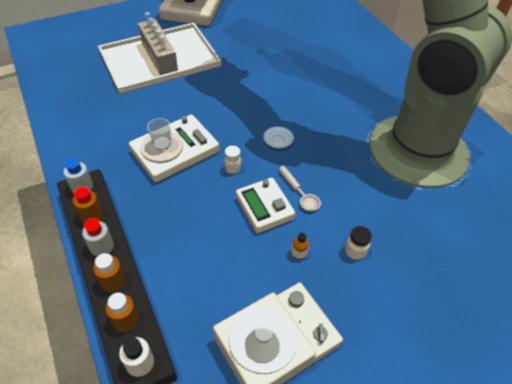

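The top view shows the bar key at about (366,170), the round button at (160,171) and the square key at (251,204). All three agree with the network results. I'll shut the fingers and move over the balance.

Request:
carry_out(increments=[0.08,-0.034,0,0,0,0.02,0.22,-0.095,0,0,0,0.05,0.36,-0.155,0,0,0,0.08,0.5,-0.215,0,0,0,0.11,0.64,-0.275,0,0,0,0.14,0.78,-0.336,0,0,0,0.14,0.87,-0.374,0,0,0,0.14,0.9,-0.387,0,0,0,0.14,0.9,-0.387,0,0,0,0.14], jaw=0, grip_force=20)

```text
time_s: 3.02
position: [0.4386, -0.3736, 0.1993]
ee_rot: [3.132, 0.248, -0.0]
contact_force: [-0.5, 0.7, -0.1]
width: 0.0
grasp_force: 0.0
```

```bash
cat > go.py <<'E'
from h import *
import sys
# target world xyz -> tool-fraction shift
t=env.get_state(); M=R.from_rotvec(t['ee_rot']).as_matrix()
g=np.array(sys.argv[1:4],float)
print('pos',t['position'].round(4) if hasattr(t['position'],'round') else t['position'],'x axis',M[:,0].round(3),'z axis',M[:,2].round(3),'t',t['time_s'],'F',np.round(t['contact_force'],2),'w',t['width'])
print('frac',(M.T@(g-t['position'])/0.3).round(4))
E
cat > look.py <<'E'
from h import *
import sys
s=snap('wrist',sys.argv[1])
f=192/np.radians(s['vfov']/2) if False else 192/np.tan(np.radians(s['vfov']/2))
M=R.from_rotvec(s['rvec']).as_matrix()
def fish(u,v,z):
    a=np.array([u-s['cx'],v-s['cy']]);r=np.hypot(*a);th=r/f
    d=M.T@np.array([*(a/r*np.sin(th)),np.cos(th)]);c=-M.T@s['tvec'];return c+d*(z-c[2])/d[2]
for a in sys.argv[2:]:
    l,z=a.split(':')
    for r in env.mark_of(l+'_top',s)[:2]: print(l,'mark',r['point'],r['p'])
    for r in env.silhouettes(l,s)[:2]:
        v,u=np.nonzero(r['pixels']);print(l,'sil',r['p'],u.mean().round(1),v.mean().round(1),len(u),fish(u.mean(),v.mean(),float(z)).round(4))
E
python3 look.py w1.png balance_bar:.054 balance_small:.054 timer_square:.05; python3 go.py 0.550 -0.262 0.12
```

```text
balance_bar mark [0.5514, -0.2595, 0.0566] 0.7
balance_bar sil 0.84 175.1 58.2 790 [ 0.549  -0.2615  0.054 ]
balance_bar sil 0.62 123.8 213.2 2291 [ 0.3599 -0.214   0.054 ]
balance_small mark [0.5599, -0.3404, 0.0526] 0.77
balance_small sil 0.58 246.9 53.3 167 [ 0.5629 -0.3388  0.054 ]
timer_square sil 0.43 2.1 117.5 87 [0.4639 0.011  0.05  ]
pos [ 0.4382 -0.374   0.1993] x axis [ 0.988  0.156 -0.   ] z axis [-0. -0. -1.] t 3.375 F [-0.32 -0.58 -0.18] w 0.00011926091689863439
frac [ 0.4265 -0.3105  0.2643]
```

View pics/w1.png

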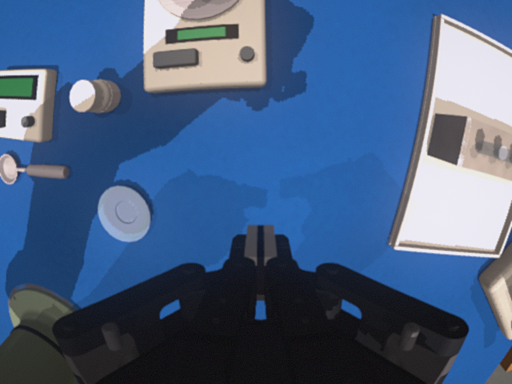

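The wrist view shows the bar key at (175,58), which puts it at (0.549,-0.2615). That agrees with the top camera, so I'll move above it.

Request:
carry_out(increments=[0.06,-0.044,0.03,0,0,0,0.17,-0.124,0.1,0,0,0,0.29,-0.212,0.17,0,0,0,0.39,-0.285,0.22,0,0,0,0.427,-0.311,0.28,0,0,0,0.427,-0.311,0.35,0,0,0,0.427,-0.311,0.41,0,0,0,0.427,-0.311,0.43,0,0,0,0.427,-0.311,0.43,0,0,0,0.427,-0.311,0.43,0,0,0])

```text
time_s: 4.62
position: [0.5507, -0.2615, 0.071]
ee_rot: [3.131, 0.247, 0.001]
contact_force: [-0.1, -0.7, 0.1]
width: -0.0001
grasp_force: 0.0
```

```bash
python3 look.py w2.png balance_bar:.054; python3 go.py 0.550 -0.2615 0.042
```

```text
balance_bar mark [0.5517, -0.2585, 0.0533] 0.77
balance_bar sil 0.96 258.0 207.0 2070 [ 0.5524 -0.2591  0.054 ]
pos [ 0.5508 -0.2613  0.0709] x axis [0.988 0.157 0.001] z axis [ 0.001 -0.    -1.   ] t 4.775 F [ 0.31  0.04 -0.05] w 4.3262658727342604e-05
frac [-0.0028  0.0002  0.0962]
```

View pics/w2.png

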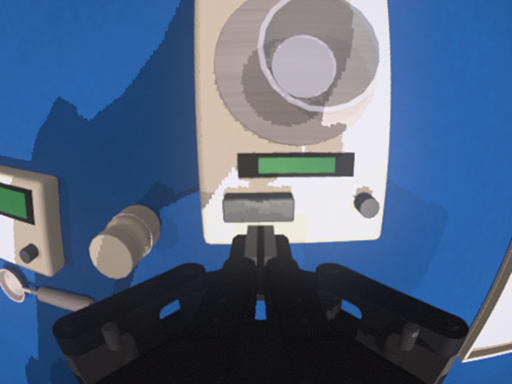

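Request:
carry_out(increments=[0,0,0.02,0,0,0,0,0,0.04,0,0,0,0,0,0.05,0,0,0,0,0,0.056,0,0,0,0,0,0.062,0,0,0,0,0,0.068,0,0,0,0,0,0.074,0,0,0,0,0,0.08,0,0,0,0,0,0.085,0,0,0,0,0,0.089,0,0,0,0,0,0.089,0,0,0,0,0,0.089,0,0,0])

```text
time_s: 6.28
position: [0.5505, -0.2612, 0.0436]
ee_rot: [3.132, 0.248, 0.0]
contact_force: [0.1, -0.1, 0.0]
width: 0.0005
grasp_force: 0.0
```

Zero force here is unexpected, so I'll look before going on.

```bash
python3 look.py w3.png balance_bar:.048
python3 - <<'E'
from h import *
s=snap('scene'); im=s['image'][60:220,100:300]
a=cv2.resize(im,(600,480),interpolation=cv2.INTER_CUBIC);cv2.imwrite('pics/s3.png',a[:,:,::-1])
for r in env.mark_of('balance_bar_top',s)[:1]:print(r)
t=env.get_state();print(t['contact_force'],t['moment'],t['position'])
E
```

```text
balance_bar mark [0.5512, -0.2598, 0.0551] 0.72
balance_bar sil 0.75 258.3 218.6 2333 [ 0.552  -0.2591  0.048 ]
balance_bar sil 0.7 335.9 50.8 14955 [ 0.66   -0.2875  0.048 ]
{'point': [0.551, -0.2608, 0.0535], 'p': 0.58}
[1.1975123  0.78849522 0.29498643] [-0.01454038  0.05401212 -0.02011008] [ 0.55052342 -0.26116214  0.04364249]
```

View pics/w3.png

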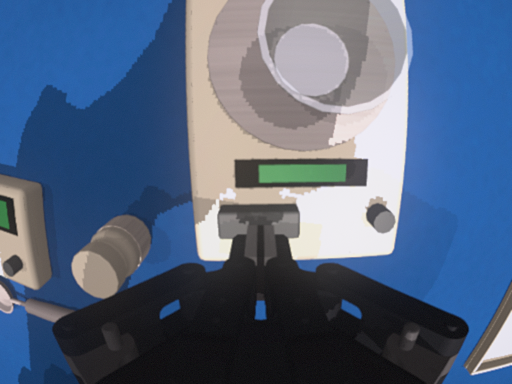

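View pics/s3.png

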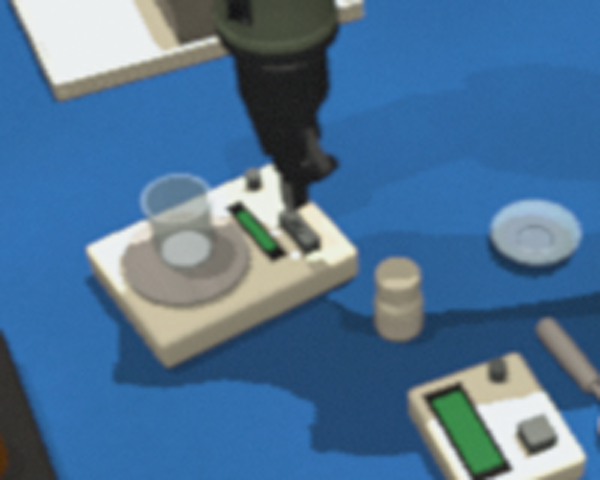

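Run:
```python
from h import *
t=env.get_state();p=np.array(t['position'])
for n in ['scene','top','wrist']:
    s=env.snapshot(n);M=R.from_rotvec(s['rvec']).as_matrix();c=M@p+s['tvec'];f=192/np.tan(np.radians(s['vfov']/2))
    if n=='wrist':
        rr=np.hypot(c[0],c[1]);th=np.arctan2(rr,c[2]);uv=f*th*c[:2]/rr
    else: uv=f*c[:2]/c[2]
    uv=uv+[s['cx'],s['cy']];print(n,uv)
    if n!='top':
        u,v=uv.round().astype(int);im=s['image'][max(v-30,0):v+30,u-40:u+40]
        a=cv2.resize(im,None,fx=5 if n=='wrist' else 5,fy=5,interpolation=cv2.INTER_CUBIC);cv2.drawMarker(a,tuple(int(5*(x+.5)) for x in (uv-[u-40,v-30])),(255,0,0),0,14,1)
        if n=='scene':A=a
        else: cv2.imwrite('pics/c4.png',np.hstack([A,a])[:,:,::-1])
```

```text
scene [198.33304206 137.05613687]
top [364.97769906 169.44454142]
wrist [261.21431053 218.67806603]
```

View pics/c4.png

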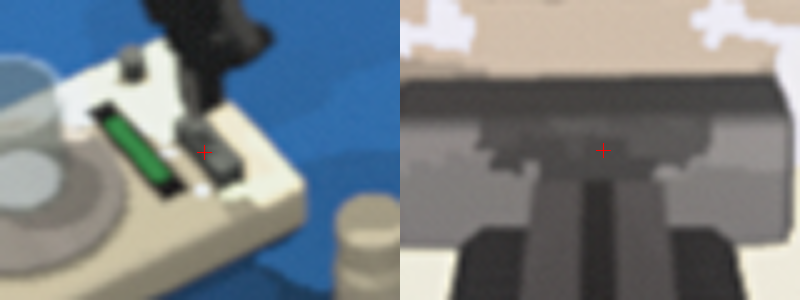

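Run:
```python
from h import *
t=env.get_state();p0=np.array(t['position']);print(t['contact_force'],t['width'])
for n in ['scene','wrist']:
    s=env.snapshot(n);M=R.from_rotvec(s['rvec']).as_matrix();f=192/np.tan(np.radians(s['vfov']/2))
    print(n,'cam',-M.T@s['tvec'])
    for dx,h in [(0,0),(0,.005),(0,.01),(0,.015),(0,.02),(0,.03),(-.01,0),(-.01,.01)]:
        c=M@(p0+[dx,0,h])+s['tvec']
        rr=np.hypot(c[0],c[1]);th=np.arctan2(rr,c[2]);uv=f*(th*c[:2]/rr if n=='wrist' else c[:2]/c[2])+[s['cx'],s['cy']]
        print(dx,h,uv.round(1))
```

```text
[-0.70987192  0.07516861  0.14567762] -6.303721719970599e-05
scene cam [0.82612594 0.60155402 0.93864194]
0 0 [198.3 137.1]
0 0.005 [198.2 135.7]
0 0.01 [198.1 134.4]
0 0.015 [197.9 133.1]
0 0.02 [197.8 131.7]
0 0.03 [197.5 129. ]
-0.01 0 [201.8 136. ]
-0.01 0.01 [201.5 133.3]
wrist cam [ 0.61864418 -0.24967015  0.21956643]
0 0 [261.2 218.7]
0 0.005 [261.2 221.6]
0 0.01 [261.3 224.7]
0 0.015 [261.3 228. ]
0 0.02 [261.3 231.4]
0 0.03 [261.4 238.9]
-0.01 0 [258.8 232.9]
-0.01 0.01 [258.7 239.5]
```

The visible tips sit about 10–20 mm higher than the reported TCP, so there's no contact yet. I'll go down in small steps and watch the force.

Request:
carry_out(increments=[0,0,0.005,0,0,0,0,0,0.01,0,0,0,0,0,0.015,0,0,0,0,0,0.015,0,0,0])

```text
time_s: 7.28
position: [0.5504, -0.2611, 0.0389]
ee_rot: [-3.132, -0.248, 0.0]
contact_force: [-0.4, 0.7, -0.1]
width: -0.0001
grasp_force: 0.0
```

Request:
carry_out(increments=[0,0,0.005,0,0,0,0,0,0.01,0,0,0,0,0,0.01,0,0,0])

```text
time_s: 7.65
position: [0.5504, -0.2611, 0.036]
ee_rot: [-3.132, -0.248, 0.0]
contact_force: [0.5, 0.4, 0.4]
width: -0.0001
grasp_force: 0.0
```

Request:
carry_out(increments=[0,0,0.005,0,0,0,0,0,0.01,0,0,0,0,0,0.01,0,0,0])

```text
time_s: 8.02
position: [0.5504, -0.2611, 0.0329]
ee_rot: [-3.132, -0.248, 0.0]
contact_force: [0.9, -0.6, 0.8]
width: 0.0001
grasp_force: 0.0
```

Request:
carry_out(increments=[0,0,0.005,0,0,0,0,0,0.01,0,0,0,0,0,0.01,0,0,0])

```text
time_s: 8.4
position: [0.5504, -0.2611, 0.03]
ee_rot: [-3.132, -0.248, 0.0]
contact_force: [0.1, 0.3, -0.2]
width: 0.0001
grasp_force: 0.0
```

Run:
```python
from h import *
t=env.get_state();p=np.array(t['position'])
o=[]
for n in ['scene','wrist']:
    s=env.snapshot(n);M=R.from_rotvec(s['rvec']).as_matrix();f=192/np.tan(np.radians(s['vfov']/2))
    w=40
    x0,y0=(160,95) if n=='scene' else (222,185)
    a=cv2.resize(s['image'][y0:y0+75,x0:x0+80],None,fx=5,fy=5,interpolation=cv2.INTER_CUBIC)
    for h in [0,.01,.02,.03]:
        c=M@(p+[0,0,h])+s['tvec']
        rr=np.hypot(c[0],c[1]);th=np.arctan2(rr,c[2]);uv=f*(th*c[:2]/rr if n=='wrist' else c[:2]/c[2])+[s['cx'],s['cy']]
        cv2.drawMarker(a,tuple(int(5*(x+.5)) for x in uv-[x0,y0]),(255,0,0),0,10,1)
    o.append(a)
    for r in env.silhouettes('balance_bar',s)[:1]:
        v,u=np.nonzero(r['pixels']);print(n,r['p'],u.min(),u.max(),v.min(),v.max(),len(u))
    print([ (r['point'],r['p']) for r in env.mark_of('balance_bar_top',s)[:1]])
cv2.imwrite('pics/c5.png',np.hstack(o)[:,:,::-1])
```

```text
scene 0.43 192 206 131 144 108
[([0.4719, 0.1498, 0.0376], 0.63)]
wrist 0.96 214 302 209 248 2217
[([0.5516, -0.2604, 0.0536], 0.82)]
```

View pics/c5.png

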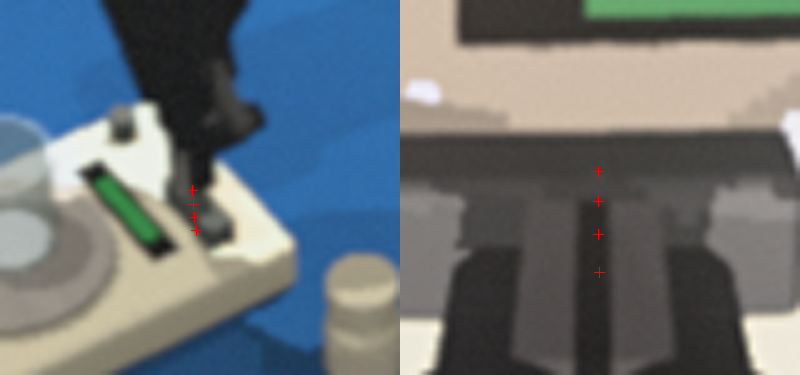

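Two views agree that the tips are about 30 mm above the reported TCP, centred over the key and nearly touching. I'll keep going down slowly.

Request:
carry_out(increments=[0,0,0.005,0,0,0,0,0,0.01,0,0,0,0,0,0.01,0,0,0])

```text
time_s: 9.07
position: [0.5504, -0.2611, 0.0269]
ee_rot: [-3.132, -0.248, 0.0]
contact_force: [0.1, -0.5, 0.0]
width: -0.0001
grasp_force: 0.0
```

Request:
carry_out(increments=[0,0,0.005,0,0,0,0,0,0.01,0,0,0,0,0,0.01,0,0,0])

```text
time_s: 9.45
position: [0.5504, -0.2611, 0.024]
ee_rot: [-3.132, -0.248, 0.0]
contact_force: [-0.9, 0.3, -0.0]
width: -0.0001
grasp_force: 0.0
```

Request:
carry_out(increments=[0,0,0.005,0,0,0,0,0,0.01,0,0,0,0,0,0.01,0,0,0])

```text
time_s: 9.82
position: [0.5506, -0.2612, 0.0211]
ee_rot: [3.132, 0.248, 0.0]
contact_force: [0.4, -0.1, 1.6]
width: -0.0003
grasp_force: 0.9
```

Request:
carry_out(increments=[0,0,0.005,0,0,0,0,0,0.01,0,0,0,0,0,0.01,0,0,0])

```text
time_s: 10.2
position: [0.5505, -0.2611, 0.018]
ee_rot: [-3.132, -0.248, -0.0]
contact_force: [0.3, -0.2, 1.7]
width: -0.0
grasp_force: 0.9
```

Contact came at a reported z of about 0.0215, and the key is now sliding.

Request:
carry_out(increments=[0,0,0.005,0,0,0,0,0,0.01,0,0,0,0,0,0.01,0,0,0])

```text
time_s: 10.58
position: [0.5505, -0.2612, 0.015]
ee_rot: [-3.132, -0.248, 0.0]
contact_force: [1.1, 0.3, 2.6]
width: -0.0001
grasp_force: 1.2
```

Request:
carry_out(increments=[0,0,0.005,0,0,0,0,0,0.01,0,0,0,0,0,0.01,0,0,0])

```text
time_s: 10.95
position: [0.5506, -0.2612, 0.0123]
ee_rot: [3.132, 0.248, 0.0]
contact_force: [-1.6, 0.3, 7.8]
width: 0.0002
grasp_force: 4.1
```

7.8 N means it's at the stop. I'll lift and cross to the stirrer.

Request:
carry_out(increments=[0,0,-0.04,0,0,0,0,0,-0.14,0,0,0,0,0,-0.24,0,0,0,0,0,-0.29,0,0,0,0.012,-0.08,-0.29,0,0,0,0.03,-0.2,-0.29,0,0,0,0.048,-0.33,-0.29,0,0,0,0.067,-0.46,-0.29,0,0,0,0.086,-0.59,-0.29,0,0,0,0.105,-0.72,-0.29,0,0,0,0.124,-0.85,-0.29,0,0,0])

```text
time_s: 12.32
position: [0.5467, -0.0022, 0.099]
ee_rot: [-3.132, -0.248, 0.001]
contact_force: [0.5, 0.1, 0.5]
width: -0.0004
grasp_force: 0.0
```

Request:
carry_out(increments=[0.019,-0.13,0,0,0,0,0.038,-0.26,0,0,0,0,0.057,-0.39,0,0,0,0,0.076,-0.52,0,0,0,0,0.095,-0.65,0,0,0,0,0.11,-0.76,0,0,0,0,0.12,-0.84,0,0,0,0,0.126,-0.87,0,0,0,0,0.126,-0.87,0,0,0,0,0.126,-0.87,0,0,0,0])

```text
time_s: 13.58
position: [0.5438, 0.2587, 0.0991]
ee_rot: [3.131, 0.245, -0.0]
contact_force: [-0.6, 0.5, 1.2]
width: 0.0001
grasp_force: 0.0
```

```bash
python3 look.py w6.png stirrer_button:.056; python3 go.py 0.544 0.266 0.0325
python3 - <<'E'
from h import *
s=snap('top')
for l in ['balance_bar_top','balance_small_top']: print(l,[(r['point'],r['p']) for r in env.mark_of(l,s)[:1]])
E
```

```text
stirrer_button mark [0.5456, 0.2659, 0.0543] 0.66
stirrer_button sil 0.6 251.3 193.2 1407 [0.5466 0.2667 0.056 ]
pos [0.5437 0.2593 0.0992] x axis [0.988 0.156 0.   ] z axis [ 0. -0. -1.] t 13.725 F [0.68 0.41 1.53] w -3.4273919490784678e-06
frac [ 0.0044 -0.0221  0.2223]
balance_bar_top [([0.5485, -0.2612, 0.0458], 0.54)]
balance_small_top [([0.5623, -0.3388, 0.0506], 0.38)]
```

View pics/w6.png

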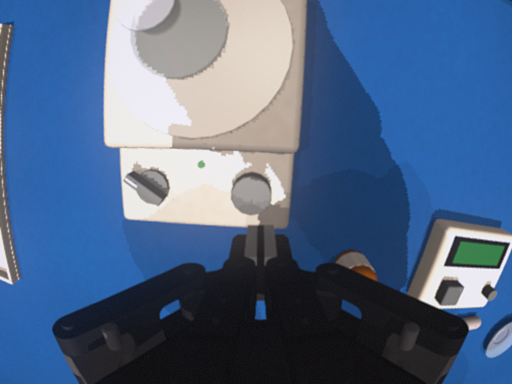

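The button is at about (251,193), giving (0.545,0.266). I'll go down and press, applying the 32.5 mm tip offset found on the balance.

Request:
carry_out(increments=[0.008,-0.022,0.05,0,0,0,0.008,-0.022,0.13,0,0,0,0.008,-0.022,0.2,0,0,0,0.008,-0.022,0.235,0,0,0,0.008,-0.022,0.242,0,0,0,0.008,-0.022,0.248,0,0,0,0.008,-0.022,0.253,0,0,0,0.008,-0.022,0.258,0,0,0,0.008,-0.022,0.26,0,0,0,0.008,-0.022,0.26,0,0,0])

```text
time_s: 15.12
position: [0.5451, 0.2673, 0.0213]
ee_rot: [-3.131, -0.248, -0.001]
contact_force: [1.0, 2.0, 2.1]
width: -0.0001
grasp_force: 1.1
```

Request:
carry_out(increments=[0,0,0.005,0,0,0,0,0,0.01,0,0,0,0,0,0.015,0,0,0,0,0,0.015,0,0,0])

```text
time_s: 15.62
position: [0.5448, 0.2672, 0.0165]
ee_rot: [-3.132, -0.248, 0.0]
contact_force: [1.6, 0.5, 3.5]
width: -0.0
grasp_force: 1.7
```

Request:
carry_out(increments=[0,0,0.004,0,0,0,0,0,0.008,0,0,0,0,0,0.01,0,0,0,0,0,0.01,0,0,0])

```text
time_s: 16.12
position: [0.5449, 0.2672, 0.0138]
ee_rot: [-3.132, -0.248, -0.0]
contact_force: [-1.1, -0.8, 8.9]
width: 0.0
grasp_force: 4.6
```

At the stop (8.9 N). Lifting and moving to the timer.

Request:
carry_out(increments=[0,0,-0.04,0,0,0,0,0,-0.14,0,0,0,0,0,-0.24,0,0,0,0,0,-0.29,0,0,0,-0.04,0.073,-0.29,0,0,0,-0.11,0.2,-0.29,0,0,0,-0.18,0.33,-0.29,0,0,0,-0.25,0.46,-0.29,0,0,0,-0.32,0.59,-0.29,0,0,0,-0.38,0.69,-0.29,0,0,0,-0.404,0.737,-0.29,0,0,0,-0.404,0.737,-0.29,0,0,0,-0.404,0.737,-0.29,0,0,0])

```text
time_s: 17.75
position: [0.4603, 0.031, 0.1006]
ee_rot: [-3.131, -0.25, -0.0]
contact_force: [0.4, 0.2, 0.3]
width: 0.0001
grasp_force: 0.0
```

```bash
python3 look.py w7.png timer_square:.050 timer_small:.05; python3 go.py 0.460 0.028 0.0175
python3 - <<'E'
from h import *
for n in ['scene','top']:
    s=snap(n)
    for l in ['balance_bar_top','stirrer_button_top','timer_square_top']: print(n,l,[(np.round(r['point'],4),r['p']) for r in env.mark_of(l,s)[:1]])
E
```

```text
timer_square mark [0.4649, 0.0329, 0.0485] 0.83
timer_square sil 0.8 261.7 192.4 1119 [0.463  0.0308 0.05  ]
timer_small mark [0.4629, -0.0404, 0.0492] 0.7
timer_small sil 0.8 344.3 205.7 407 [ 0.4624 -0.0386  0.05  ]
timer_small sil 0.61 300.9 261.1 1001 [ 0.4066 -0.013   0.05  ]
pos [0.46   0.0303 0.1005] x axis [ 0.987  0.158 -0.   ] z axis [-0.  0. -1.] t 18.0 F [ 0.39  0.08 -0.29] w 0.00036518881275373683
frac [-0.0011  0.0077  0.2767]
scene balance_bar_top [(array([ 0.5542, -0.2585,  0.0469]), 0.46)]
scene stirrer_button_top [(array([0.5387, 0.2672, 0.05  ]), 0.69)]
scene timer_square_top [(array([0.4563, 0.0312, 0.0527]), 0.61)]
top balance_bar_top [(array([ 0.5484, -0.2624,  0.0473]), 0.71)]
top stirrer_button_top [(array([0.5476, 0.2662, 0.0486]), 0.65)]
top timer_square_top []
```

View pics/w7.png

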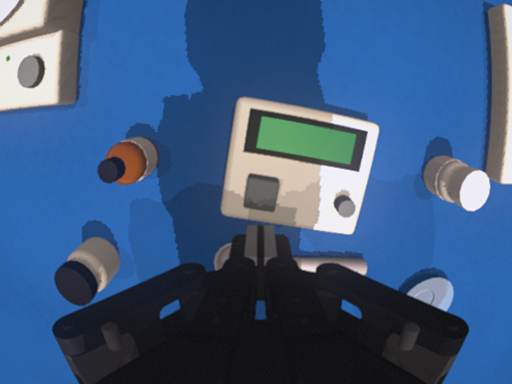

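Both earlier keys now read lower (about 48 mm). The square key is at (262,192), which is directly under the tool, so I'll press it.

Request:
carry_out(increments=[0.004,0,0.05,0,0,0,0.004,0,0.14,0,0,0,0.004,0,0.22,0,0,0,0.004,0,0.255,0,0,0,0.004,0,0.265,0,0,0,0.004,0,0.272,0,0,0,0.004,0,0.278,0,0,0,0.004,0,0.284,0,0,0,0.004,0,0.286,0,0,0,0.004,0,0.286,0,0,0])

```text
time_s: 19.65
position: [0.4614, 0.03, 0.015]
ee_rot: [-3.132, -0.248, -0.001]
contact_force: [1.7, -0.5, 2.3]
width: 0.0
grasp_force: 1.1
```

Request:
carry_out(increments=[0,0,0.005,0,0,0,0,0,0.01,0,0,0,0,0,0.015,0,0,0,0,0,0.015,0,0,0])

```text
time_s: 20.15
position: [0.4611, 0.03, 0.0102]
ee_rot: [-3.132, -0.248, -0.0]
contact_force: [2.4, 0.2, 3.4]
width: 0.0002
grasp_force: 1.9
```

Request:
carry_out(increments=[0,0,0.004,0,0,0,0,0,0.008,0,0,0,0,0,0.01,0,0,0,0,0,0.01,0,0,0])

```text
time_s: 20.65
position: [0.4612, 0.0299, 0.0075]
ee_rot: [-3.132, -0.248, -0.0]
contact_force: [1.8, 0.0, 9.7]
width: 0.0
grasp_force: 4.9
```

Request:
carry_out(increments=[0,0,-0.04,0,0,0,0,0,-0.14,0,0,0,0,0,-0.26,0,0,0,0,0,-0.4,0,0,0,0,0,-0.5,0,0,0,0,0,-0.5,0,0,0,0,0,-0.5,0,0,0])

```text
time_s: 21.52
position: [0.4604, 0.0298, 0.1569]
ee_rot: [3.132, 0.248, -0.001]
contact_force: [-0.4, 0.3, -0.9]
width: -0.0002
grasp_force: 0.0
```

```bash
python3 - <<'E'
from h import *
for n in ['wrist','scene']:
    s=snap(n)
    for l in ['timer_square_top','timer_small_top','balance_bar_top','stirrer_button_top','dropper_mid','vial_mid','beaker_mid','flask_mid']: print(n,l,[(np.round(r['point'],3),r['p']) for r in env.mark_of(l,s)[:1]])
E
python3 go.py 0.46 0.03 0.1
```

```text
wrist timer_square_top [(array([0.462, 0.035, 0.044]), 0.79)]
wrist timer_small_top [(array([ 0.462, -0.042,  0.049]), 0.79)]
wrist balance_bar_top [(array([ 0.553, -0.261,  0.05 ]), 0.79)]
wrist stirrer_button_top [(array([0.548, 0.265, 0.052]), 0.95)]
wrist dropper_mid [(array([0.464, 0.032, 0.046]), 0.16)]
wrist vial_mid [(array([ 0.498, -0.154,  0.033]), 0.93)]
wrist beaker_mid []
wrist flask_mid []
scene timer_square_top [(array([0.46 , 0.033, 0.044]), 0.64)]
scene timer_small_top [(array([ 0.46 , -0.047,  0.049]), 0.5)]
scene balance_bar_top [(array([ 0.551, -0.258,  0.047]), 0.47)]
scene stirrer_button_top [(array([0.542, 0.266, 0.05 ]), 0.75)]
scene dropper_mid [(array([0.547, 0.368, 0.056]), 0.72)]
scene vial_mid [(array([ 0.495, -0.16 ,  0.032]), 0.89)]
scene beaker_mid []
scene flask_mid [(array([0.658, 0.33 , 0.11 ]), 0.92)]
pos [0.4611 0.0299 0.1573] x axis [0.988 0.157 0.   ] z axis [ 0.  0. -1.] t 22.425 F [ 0.46 -0.59 -0.74] w -9.58225126889634e-06
frac [-0.0034 -0.0008  0.191 ]
```

All three keys went to their stops and the small keys are still up. Handing in.

```bash
python3 -c "
from cell import env
print(env.hand_in())"
```

```text
the job is handed in; nothing more can be done
None
```

The balance bar key, stirrer button and timer square key were pressed in that order, each to its stop at under 10 N. The job was handed in with the arm clear at about 22 s; no verdict came back, and the final check did not locate the beaker or the amber bottle, or cover the knob, dish, black-capped jar or spatula.

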